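# Fit the couch console's battery and drive its stick

## Task

Take the larger battery out of the leaning charger, straighten it up, seat it fully home and upright in the slot of the white couch control console, and let go of it. Then tilt the console's black-knobbed stick well over away from the battery slot, towards the raised chevron, hold it there for about two seconds, and let it return to the middle. Never tilt the stick well over any other way, and leave the smaller battery in its pocket and the roll of tape where it lies.

Things in the scene. Friction and masses are not known exactly. Their poses are not given: they have to be found in the camera images.
- battery_mid (a point): Centre of the larger battery: a flat black block 16 mm thick (own x), 60 mm wide (own y), 80 mm tall (own z, up, from brass contacts at the foot to grey ribs near the top), 0.13 kg, loose; works either way round. At first it leans 0.26 rad, top towards its own -x (roughly to the robot), in one of the grey charger's two pockets.
- small_battery_mid (a point): Centre of the smaller battery of another device: 16 mm thick (own x), 36 mm wide (own y), 58 mm tall (own z), in the charger's other pocket, 92 mm away along own y and leaning alike. Leave it.
- bay_mouth (a point): Centre of the mouth of the battery slot, in the top of the fixed white console (130 mm along x, 235 mm along y, 45 mm high); axes are the console's, z up. The slot is 21 mm along x, 65 mm along y, 35 mm deep, with a 4 mm chamfer. A seated battery stands upright, its thickness along the console's x, its centre 5 mm above this point.
- stick_pivot (a point): Pivot of the stick, fixed to the console (axes are the console's): 125 mm from the slot's centre towards the console's -y end and 5 mm below its top. The raised grey chevron is on the console's top at the -y end, beyond the stick.
- knob (a point): Centre of the black ball knob, 30 mm in diameter, 60 mm from the pivot along the stick (100 mm above the table when centred). The stem under it is 11 mm in diameter. Turns with the stick.
- stick_tilt (a joint): Tilt of the stick about the console's x axis (rad): 0 centred, positive away from the battery slot (towards console -y), stops at +-0.5. A spring of 0.6 N m/rad centres it: about 4 N at the knob at 0.4 rad.
- stick_cross (a joint): Tilt of the stick about the console's y axis (rad): 0 centred, positive towards console +x, stops at +-0.5, same spring.
- battery: The larger battery itself; origin at the centre of its underside, axes as battery_mid. In the charger its lower 30 mm are in the pocket (1.5 to 2 mm play each side) and the upper 50 mm stand free above it. It pulls out along its own z. The charger is fixed, 120 mm (x) by 210 mm (y).
- tape_roll: Bystander: roll of grey tape, 44 mm across, 20 mm high, between console and charger; origin under its centre.
Not all that is in view belongs to the job. What is shaped like the battery but brown is not meant.

How it is judged (in metres and radians):
On the way, in this order (a step that is already met when the one before it is completed fails the run):
1. The larger battery is seated in the console's slot, upright, and let go (z of battery_mid in the frame of bay_mouth below 0.01 m and horizontal distance between battery_mid and bay_mouth below 0.01 m and angle between battery_mid's own z axis and vertical below 0.2 rad and contact force between the fingers and battery below 0.3 N), for 0.2 s.
2. With the battery seated, the stick is held tilted at least 0.25 rad away from the slot, within 0.2 rad of straight, for 1.2 s (z of battery_mid in the frame of bay_mouth below 0.01 m and horizontal distance between battery_mid and bay_mouth below 0.01 m and angle between battery_mid's own z axis and vertical below 0.2 rad and value of joint stick_tilt above 0.25 rad and value of joint stick_cross between -0.2 and 0.2 rad), for 1.2 s.
At the end, for the whole second after the job is handed in: The larger battery is seated in the slot (centre at most 10 mm above the slot's mouth and within 10 mm of its middle, less than 0.2 rad from upright), untouched and at rest, and the stick is back within 0.08 rad of centre on both axes (all of step 1 and value of joint stick_tilt between -0.08 and 0.08 rad and value of joint stick_cross between -0.08 and 0.08 rad and linear speed of battery below 0.02 m/s).
It fails at once if The stick tilted more than 0.25 rad towards the battery slot or to either side (value of joint any of stick_tilt, stick_cross below -0.25 rad or value of joint stick_cross above 0.25 rad).
It fails at once if The smaller battery moved more than 20 mm (distance of small_battery_mid from where it was at the start of the episode above 0.02 m).
It fails at once if The roll of tape moved more than 30 mm (distance of tape_roll from where it was at the start of the episode above 0.03 m).
It also fails if it takes over 58 s, if anything falls off the work surface, if the arm or the gripper's body presses on something with over 40 N, if the wrist force passes 120 N, or if a joint passes its speed limit or range.

## Robot

A 7-joint arm with a two-finger parallel gripper is mounted at the origin on the work surface. World frame = base frame: x ahead of the robot, y to its left, z up, the work surface at z = 0. Lengths are in mm, angles in rad, forces in N, time in s.
With the tool pointing down it reaches from about 400 to 875 mm from the base axis. Payload 19.3 kg.
Tool frame: the origin (TCP) lies midway between the tips of the shut fingers; the grasp point (between the pads) lies 19 mm behind it; z points along the fingers, x is the direction in which the jaws open and shut, and the axes are right-handed (so a half turn about z gives the same grasp; the last joint's range is limited). The gripper opens to 85 mm and grips with 20 to 120 N. Pads are 22 mm wide; open, the fingers measure 114 mm over their backs; the gripper's body (76 mm by 85 mm) begins 54 mm behind the grasp point. The pads swing forward as they close: fully open they stand 13 mm farther back than shut.
Start: joints at [-1.414, 0.521, -0.036, 1.599, 0.021, 1.021, -0.113], TCP at [140.558, 608.981, 231.291] pointing down, gripper open.
Joint ranges: [-2.91, 2.91], [-0.3, 2.13], [-1.5, 1.42], [0.17, 2.43], [-1.26, 4.41], [0.16, 1.93], [-2.52, 2.52]. Speed limits (rad/s): [1.89, 1.89, 2.39, 2.39, 3.01, 3.01, 3.01].

## Interface

Orientations are given as a unit quaternion [w, x, y, z].
In Python, from station import get_obs, cams, robot gives the robot as it stands.
- The arm moves only by the tool servo_tool, never from a script. Its argument "plan" is one flat list of numbers, 7 for each row, row after row: the closure in counts, from 0 (fully open) to 255 (shut), then the shift along the tool's x, y, z in cm, then the turn, a rotation vector about the tool's x, y, z in degrees. In form: [hand, x, y, z, rx, ry, rz, hand, x, y, z, rx, ry, rz, ...]. A call has 1 to 8 rows; each row shifts and turns the commanded pose from where the row before left it, along the tool's axes as they then stand; what a row does not reach is not made up. A row lasts 1/10 s, in which the tool goes at most 50 mm and 8.59 degrees, less where a joint would pass 70% of its speed; a pose out of reach is approached as far as the arm can. A call is refused whole if a number of a shift passes 5 or a number of a turn 8.59, either way. A call with a gripper value outside its range is refused whole. The fingers move at their own pace and stop on an object; "squeeze" is the grip in N (left out, the last holds). Time passes only in rows, so rows that do not move let the fingers close. It gives the time, the measured TCP pose, the force and the opening at its end, in the units of the state.
- get_obs(): the state, without advancing time (a new reading comes with each control period).
- cams.read_camera(name): name is "side" or "top"; returns (picture, depth): 400x640x3 uint8, red, green, blue; 400x640 float32, mm along the optical axis (not along the pixel's ray), 0 where there is no reading.
- cams.calibration(name): a dict with "K" (3x3 intrinsics, pixels), "position" and "rotation" of the camera in the world. Camera axes: x right, y up, looking along -z (the intrinsics and any distortion apply to the point x, -y, -z); pixel columns grow to the right and rows downward; lengths in mm; the calibration is good to about 2 mm. A picture is of the moment at which its call begins. calibration takes no time and is no camera call.
- robot.close_job(): hands the job in, once; it reports no verdict.
The state is a dict: "clock": time; "joint_positions": joint angles; "qd": joint speeds; "tau": joint torques, N m; "position": TCP position; "orientation": TCP orientation; "ft_force": force on the tool from outside, world axes, zero at the start; "moment": the same for the moment, N m; "finger_gap": finger opening in mm.
Only numpy, scipy, OpenCV 4.12 (cv2) and the standard library are available. Lean on these libraries where they do the work, as an engineer would, in place of code of your own. Each camera call takes 0.05 s, during which the arm holds its last target. There are 200 camera calls.

## Working session

There is one attempt and no reset: what is moved stays moved. The work goes in short steps, Python scripts to look and compute and a tool call to move; the robot and the scene stay as the last step left them, time stands still between calls to the robot, and variables do not carry over. Pictures are saved under pics/ and viewed, about 8 in all and at most 12, crops included, and the job is handed in when it is done.

Besides the shell and the picture viewer there is one more tool, called after "Request:" in YAML: its name, and indented under it one key for each argument. servo_tool: Moves the arm, as the interface text tells. Its arguments: {"type":"object","properties":{"plan":{"type":"array"},"squeeze":{"type":"number"}},"required":["plan"]}

```bash
mkdir -p pics; ls; cat > h.py <<'E'
import numpy as np, cv2
from station import get_obs, cams, robot
from scipy.spatial.transform import Rotation as R
def shot(n,f):
    p,d=cams.read_camera(n); p=np.array(p); d=np.array(d)
    cv2.imwrite(f'pics/{f}.png',p[:,:,::-1]); np.savez(f'pics/{f}.npz',p=p,d=d); return p,d
def pts(n,d):
    c=cams.calibration(n);K=np.array(c['K']);v,u=np.indices(d.shape)
    X=np.stack([(u-K[0,2])/K[0,0]*d,-(v-K[1,2])/K[1,1]*d,-d],-1)
    return X@np.array(c['rotation']).T+np.array(c['position'])
E
python3 - <<'E'
from h import *
for n in('side','top'):
    p,d=shot(n,n+'0');c=cams.calibration(n);print({k:np.round(v,3).tolist() if k!='x' else v for k,v in c.items() if not isinstance(v,(str,dict))});print((d==0).mean())
print(get_obs())
a=cv2.imread('pics/side0.png');b=cv2.imread('pics/top0.png')
E
```

```text
pics
{'K': [[413.07, 0.0, 314.546], [0.0, 413.07, 198.514], [0.0, 0.0, 1.0]], 'position': [367.938, -651.016, 743.484], 'rotation': [0.919, 0.359, -0.056, -0.15]}
0.0039296875
{'K': [[474.27, 0.0, 317.429], [0.0, 474.27, 203.94], [0.0, 0.0, 1.0]], 'position': [365.564, -67.903, 1089.794], 'rotation': [-0.702, -0.073, 0.052, 0.706]}
0.004265625
{'clock': 0.1, 'joint_positions': array([-1.41420067,  0.52196347, -0.03633212,  1.59993772,  0.02117199,
        1.02108228, -0.11280704]), 'qd': array([ 5.38844979e-04, -1.01594132e-03,  7.78687966e-05, -3.17451478e-03,
       -4.80828143e-04, -5.39525158e-04, -2.09175770e-03]), 'tau': array([ 2.93771278e-03, -9.28488779e+01,  1.98413394e+00, -3.70534050e+01,
        1.81944855e-02,  5.40187248e-03, -6.36182494e-05]), 'position': array([140.49116681, 608.70430418, 230.78233094]), 'orientation': array([ 3.30175129e-04,  7.82586798e-01,  6.22541284e-01, -3.80300103e-04]), 'ft_force': array([ 0.15111072, -0.13110426,  0.54100911]), 'moment': array([ 0.02198479,  0.00632661, -0.05812131]), 'finger_gap': 85.48051303257557}
```

View pics/side0.png

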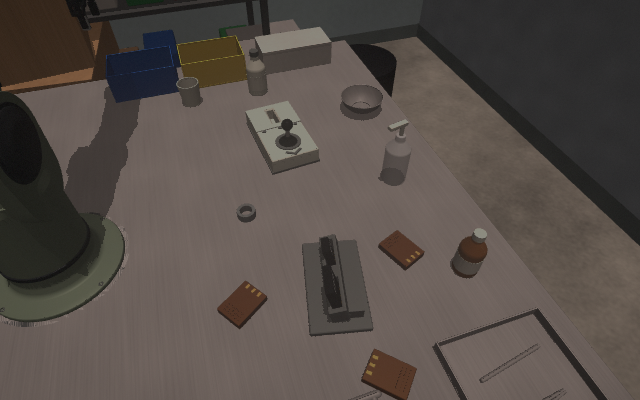

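View pics/top0.png

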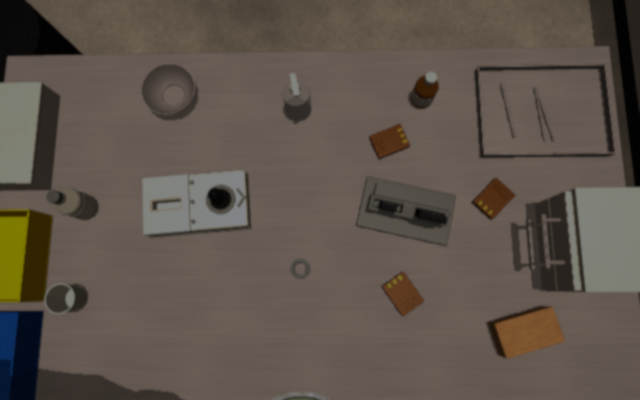

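```bash
python3 - <<'E'
from h import *
print(cams.calibration('top'))
E
sed -i "s/np.array(c\['rotation'\]).T/R.from_quat(np.roll(c['rotation'],-1)).as_matrix().T/" h.py; grep -n rotation h.py
```

```text
{'K': array([[474.26992403,   0.        , 317.42870903],
       [  0.        , 474.26992403, 203.93967062],
       [  0.        ,   0.        ,   1.        ]]), 'position': array([ 365.56372803,  -67.90288586, 1089.79420084]), 'rotation': array([-0.70249585, -0.07330525,  0.05196014,  0.70599296])}
10:    return X@R.from_quat(np.roll(c['rotation'],-1)).as_matrix().T+np.array(c['position'])
```

Side view: console at (282,137) with slot (272,117), stick (287,125); charger at (337,287) with two black batteries; tape at (246,212). In the top view the candidates for "the battery" are: black block in charger at (430,215) (wider one), black block in charger at (388,207) (narrower → small battery), and brown decoys at (390,141), (493,198), (402,293). The choice is (430,215); I'll check it in a crop and measure.

```bash
python3 - <<'E'
from h import *
z=np.load('pics/top0.npz');p,d=z['p'],z['d'];P=pts('top',d)
q=np.load('pics/side0.npz');ps,ds=q['p'],q['d'];Q=pts('side',ds)
np.set_printoptions(precision=1,suppress=True)
# table check
print('table',P[330,200],P[150,300],Q[250,150])
def rect(mask,nm,P=P):
    X=P[mask][:,:2].astype(np.float32); r=cv2.minAreaRect(X); print(nm,mask.sum(),np.array(r[0]),np.array(r[1]),r[2], 'z',np.median(P[mask][:,2])); return r
win=np.zeros(d.shape,bool);win[165:245,135:255]=1
rect(win&(abs(P[...,2]-45)<6),'console top')
win[:]=0;win[165:250,350:465]=1
m=win&(P[...,2]>12)
print('charger z hist',np.histogram(P[m][:,2],bins=range(10,130,5)))
rect(win&(P[...,2]>12)&(P[...,2]<40),'charger')
g=p.max(-1)
for a,b,nm in((368,406,'small'),(408,452,'large')):
    w=np.zeros(d.shape,bool);w[190:235,a:b]=1
    print(nm,'zmax',P[w][:,2].max()); zz=P[w][:,2].max()
    rect(w&(P[...,2]>zz-10),nm+' top')
win[:]=0;win[255:285,285:315]=1
rect(win&(P[...,2]>10),'tape')
a=cv2.resize(p[165:250,345:465,::-1],None,fx=5,fy=5,interpolation=2)
b=cv2.resize(ps[225:340,290:385,::-1],None,fx=4,fy=4,interpolation=2)
H=max(a.shape[0],b.shape[0]);c=np.zeros((H,a.shape[1]+b.shape[1],3),np.uint8);c[:a.shape[0],:a.shape[1]]=a;c[:b.shape[0],a.shape[1]:]=b
c=cv2.resize(np.clip(c*2.2,0,255).astype(np.uint8),None,fx=.8,fy=.8);cv2.imwrite('pics/crop1.png',c)
E
```

```text
table [275.4 229.8  -1.5] [692.2   6.2   0.1] [188.6 -29.1  -1.2]
console top 5257 [562.3 242.5] [131.1 237.2] 4.5760602951049805 z 44.60090921915503
charger z hist (array([623,  48,  51,  64, 289, 643,  55, 125, 277, 300,  34,  13,  11,
        50,  80,  13,   4,  66, 158,   9,   0,   0,   0]), array([ 10,  15,  20,  25,  30,  35,  40,  45,  50,  55,  60,  65,  70,
        75,  80,  85,  90,  95, 100, 105, 110, 115, 120, 125]))
charger 1718 [ 544.5 -237.8] [208.2 118.9] 76.95098876953125 z 33.26720863534615
small zmax 1089.794200843515
small top 6 [365.6 -67.9] [0. 0.] 0.0 z 1089.794200843515
large zmax 1089.794200843515
large top 10 [365.6 -67.9] [0. 0.] 0.0 z 1089.794200843515
tape 188 [390.5 -17.6] [106.2  41. ] 44.73273468017578 z 19.092043884830446
```

View pics/crop1.png

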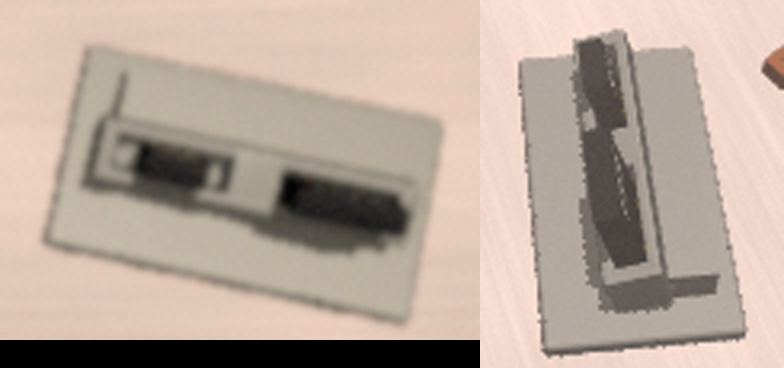

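The crop confirms it: the wide, taller black block at crop (345,205) [image (430,215)] is the larger battery, the narrow one at (180,165) [image (388,207)] the small one. Now its pose.

```bash
python3 - <<'E'
from h import *
z=np.load('pics/top0.npz');p,d=z['p'],z['d'];P=pts('top',d)
q=np.load('pics/side0.npz');ps,ds=q['p'],q['d'];Q=pts('side',ds)
np.set_printoptions(precision=1,suppress=True)
yaw=np.radians(76.95-90);
A=R.from_euler('z',yaw)*R.from_euler('y',-.26); Y=A.as_matrix(); print(Y)
for nm,PP,pp in(('top',P,p),('side',Q,ps)):
    u=PP-np.array([544.5,-237.8,0]); l=u@Y   # in battery-oriented axes about charger centre at z=0
    inn=(abs(u[...,0])<100)&(abs(u[...,1])<110)&(PP[...,2]>50)&(PP[...,2]<130)&(pp.max(-1)<60)
    for s,k in(('large',l[...,1]<0),('small',l[...,1]>0)):
        L=l[inn&k]; 
        print(nm,s,len(L),np.percentile(L,[1,5,50,95,99],axis=0).tolist())
        if nm=='top':
            t=L[L[:,2]>L[:,2].max()-8]; r=cv2.minAreaRect(t[:,:2].astype(np.float32)); print('  topface',np.array(r[0]),np.array(r[1]),r[2],t.mean(0),t[:,2].max())
# console
w=np.zeros(d.shape,bool);w[165:245,135:255]=1
C=np.array([562.3,242.5,0]);B=R.from_euler('z',np.radians(4.58)).as_matrix()
l=(P-C)@B
def box(m,nm):
    print(nm,m.sum(),np.percentile(l[m],[2,50,98],axis=0).round(1).tolist())
box(w&(P[...,2]<40)&(l[...,1]>20)&(abs(l[...,0])<50)&(l[...,1]<105),'slot low')
box(w&(P[...,2]>80)&(P[...,2]<130),'knob')
box(w&(P[...,2]>47.5)&(P[...,2]<65)&(l[...,1]<-60),'chevron')
cv2.imwrite('pics/con.png',np.clip(cv2.resize(p[165:245,135:255,::-1],None,fx=6,fy=6,interpolation=2)*1.8,0,255).astype(np.uint8))
E
```

```text
[[ 0.9  0.2 -0.3]
 [-0.2  1.   0.1]
 [ 0.3  0.   1. ]]
top large 337 [[-9.104663529666293, -86.13725017746815, 51.75764235028595], [-7.345629282911914, -74.27527637656452, 54.04498649203105], [5.955534565644355, -44.5260757761336, 101.9995790944699], [13.69549982210433, -16.95245430027819, 106.37676990825068], [16.95419258757853, -14.520623083740624, 107.56161475343896]]
  topface [  5.5 -46.5] [60.  15.9] 89.63345336914062 [  5.5 -46.3 103.7] 108.00734266679659
top small 197 [[-9.565440387058482, 12.829737388684551, 50.290629311766175], [-7.433920051463285, 27.047756401292748, 52.97032549027995], [5.193922743457494, 46.89921898060068, 80.45652091173343], [14.643082045561178, 67.77215315059345, 84.46285481127498], [17.141376134835777, 86.7031361325552, 85.45890914370548]]
  topface [ 5.5 45.1] [35.8 15.8] 89.56778717041016 [ 5.6 45.4 82.2] 86.98303396858906
side large 555 [[-4.666731279834725, -91.76106049208029, 47.57585735340091], [-2.3929826355301693, -80.4515967298307, 50.536613049084906], [7.86266896875905, -61.47188475678326, 96.92582203504183], [20.270880969246903, -23.56858586078365, 104.8274262064257], [23.438326593827945, -16.985924981047866, 105.47183951624575]]
side small 258 [[-8.699746993743526, 7.4825989318776465, 47.68179857892415], [-3.291068396287041, 23.4257402883343, 49.74193575203365], [7.003842497586579, 34.378647890091315, 76.14224183419446], [23.312593047290942, 58.85534760741819, 82.87605695560694], [23.59750889436631, 75.15809126943738, 83.32939888946072]]
slot low 288 [[-11.7, 39.8, 5.5], [6.0, 73.3, 12.5], [13.4, 98.8, 39.8]]
knob 156 [[-14.2, -74.1, 98.8], [-2.4, -62.8, 110.2], [12.5, -48.0, 115.8]]
chevron 257 [[-53.8, -113.7, 47.6], [-3.1, -74.3, 50.2], [49.0, -61.0, 62.8]]
```

View pics/con.png

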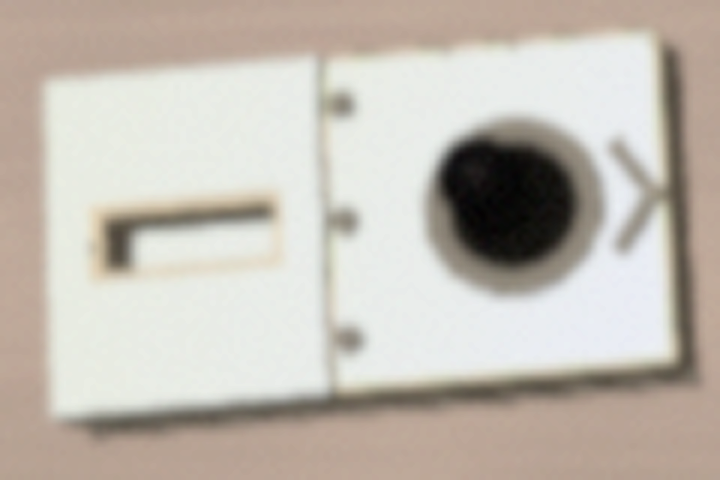

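Console zoom: slot rim corners at crop (93,205),(278,195),(283,262),(97,278), knob at (512,205), chevron at (640,195), toward world -y. Compute the targets.

```bash
cat >> h.py <<'E'
np.set_printoptions(precision=2,suppress=True)
Yb=(R.from_euler('z',-13.05,degrees=True)*R.from_euler('y',-.26)).as_matrix()   # battery axes
Yc=R.from_euler('z',4.58,degrees=True).as_matrix()                            # console axes
D=np.diag([1,-1,-1.])   # tool axes from object axes: x same, z down
bat=lambda z:Yb@np.array([5.5,-46.5,z])+[544.5,-237.8,0]   # z 26 foot, 106 top
con=lambda x,y,z:Yc@np.array([x,y,z])+[562.3,242.5,0]
def need(pos,M):
    o=get_obs();T=R.from_quat(np.roll(o['orientation'],-1))
    rv=(T.inv()*R.from_matrix(M)).as_rotvec(degrees=True)
    dp=np.array(pos)-o['position']
    print('t',round(o['clock'],2),'pos',o['position'],'F',o['ft_force'],'gap',round(o['finger_gap'],1),'\n j',o['joint_positions'])
    print(' target',np.array(pos),'turn deg',rv,' shift cm after turn',dp@M/10,' before turn',dp@T.as_matrix()/10)
E
python3 - <<'E'
from h import *
c=cams.calibration('top');K=c['K'];M=R.from_quat(np.roll(c['rotation'],-1)).as_matrix()
pp=[]
for u,v in((93,205),(278,195),(283,262),(97,278)):
    u=135+(u+.5)/6-.5;v=165+(v+.5)/6-.5
    r=M@np.array([(u-K[0,2])/K[0,0],-(v-K[1,2])/K[1,1],-1]);s=(44.7-c['position'][2])/r[2];pp.append(c['position']+s*r)
pp=np.array(pp);l=(pp-[562.3,242.5,0])@Yc;print(l,l.mean(0))
print('batt foot, top',bat(26),bat(106))
need(bat(65),Yb@D); need(bat(135),Yb@D)
E
```

```text
[[ 13.7  100.15  44.7 ]
 [ 11.34  29.68  44.7 ]
 [-14.52  28.58  44.7 ]
 [-14.47  99.17  44.7 ]] [-0.99 64.39 44.7 ]
batt foot, top [ 532.67 -282.79   26.54] [ 512.63 -278.15  103.85]
t 0.1 pos [140.49 608.7  230.78] F [ 0.15 -0.13  0.54] gap 85.5 
 j [-1.41  0.52 -0.04  1.6   0.02  1.02 -0.11]
 target [ 522.9  -280.53   64.23] turn deg [-11.65  11.73  89.51]  shift cm after turn [51.12 77.99 30.83]  before turn [-78.03  57.26  16.74]
t 0.1 pos [140.49 608.7  230.78] F [ 0.15 -0.13  0.54] gap 85.5 
 j [-1.41  0.52 -0.04  1.6   0.02  1.02 -0.11]
 target [ 505.37 -276.46  131.88] turn deg [-11.65  11.73  89.51]  shift cm after turn [51.12 77.99 23.83]  before turn [-78.03  55.46   9.97]
```

Request:
servo_tool:
  plan: [0,0,0,0,0,0,8.1,0,0,0,0,0,0,8.1,0,0,0,0,0,0,8.1,0,0,0,0,0,0,8.1,0,0,0,0,0,0,8.1,0,0,0,0,0,0,8.1,0,0,0,0,0,0,8.1,0,0,0,0,0,0,8.1]

```text
clock: 0.9
position: [140.5, 608.8, 231.0]
orientation: [0.0, 0.995, 0.103, -0.0]
ft_force: [-0.1, 0.5, 0.2]
finger_gap: 84.9
```

Request:
servo_tool:
  plan: [0,0,0,0,0,0,8.1,0,0,0,0,0,0,8.1,0,0,0,0,0,0,8.1,0,2,1.5,0,0,0,0,0,4,2.5,0,0,0,0,0,4,2.5,0,0,0,0,0,4,2.5,0,0,0,0,0,4,2.5,0,0,0,0]

```text
clock: 1.7
position: [293.4, 457.3, 231.2]
orientation: [0.0, 0.994, -0.105, -0.0]
ft_force: [0.9, 1.1, 0.2]
finger_gap: 85.5
```

Request:
servo_tool:
  plan: [0,4,2.5,0,0,0,0,0,4,2.5,0,0,0,0,0,4,2.5,0,0,0,0,0,4,2.5,0,0,0,0,0,4,2.5,0,0,0,0,0,3,3,0,0,0,0,0,1.5,4,0,0,0,0,0,1.5,4,0,0,0,0]

```text
clock: 2.5
position: [497.6, 172.7, 230.9]
orientation: [0.0, 0.994, -0.105, -0.0]
ft_force: [-0.1, -0.1, -0.2]
finger_gap: 85.6
```

Request:
servo_tool:
  plan: [0,1,4,0,0,0,0,0,1,4,0,0,0,0,0,1,4,0,0,0,0,0,1,4,0,0,0,0,0,1,4,0,0,0,0,0,1,4,0,0,0,0,0,1,4,0,0,0,0,0,1,4,0,0,0,0]

```text
clock: 3.3
position: [508.3, -156.7, 231.2]
orientation: [-0.0, 0.994, -0.105, -0.0]
ft_force: [1.3, 0.6, 0.4]
finger_gap: 85.3
```

```bash
python3 - <<'E'
from h import *
need(bat(135),Yb@D)
E
```

```text
t 3.3 pos [ 508.29 -156.71  231.22] F [1.29 0.56 0.38] gap 85.3 
 j [-0.2   0.42  0.52  1.86 -0.25  0.93  0.22]
 target [ 505.37 -276.46  131.88] turn deg [-0.13 14.91  0.96]  shift cm after turn [-0.22 11.73 10.22]  before turn [ 2.22 11.77  9.93]
```

Request:
servo_tool:
  plan: [0,0,0,0,0,7.5,0.5,0,0,0,0,0,7.4,0.5,0,0,3,1,0,0,0,0,0,4,1,0,0,0,0,0,3,1,0,0,0,0,0,1.7,2,0,0,0,0,-0.2,0,3,0,0,0,0,0,0,2,0,0,0]

```text
clock: 4.1
position: [504.7, -274.7, 132.1]
orientation: [0.014, 0.985, -0.114, 0.128]
ft_force: [1.0, 0.3, 0.9]
finger_gap: 85.7
```

Request:
servo_tool:
  plan: [0,0,0,0,0,0,0,0,0,0,0,0,0,0]

```text
clock: 4.3
position: [505.0, -274.4, 134.1]
orientation: [0.014, 0.985, -0.113, 0.129]
ft_force: [-0.4, -0.1, 0.7]
finger_gap: 85.1
```

```bash
python3 - <<'E'
from h import *
need(bat(65),Yb@D)
for n in('side','top'):p,d=shot(n,n+'1')
s=np.load('pics/side1.npz')['p'][190:345,270:420,::-1];t=np.load('pics/top1.npz')['p'][140:260,340:480,::-1]
s=cv2.resize(s,(390,403));t=cv2.resize(t,(400,343));c=np.zeros((403,790,3),np.uint8);c[:,:390]=s;c[:343,390:]=t
cv2.imwrite('pics/pre.png',np.clip(c*1.8,0,255).astype(np.uint8))
E
```

```text
t 4.3 pos [ 505.04 -274.39  134.13] F [-0.43 -0.09  0.66] gap 85.1 
 j [ 0.19  0.5   0.31  2.05 -0.53  0.41  0.68]
 target [ 522.9  -280.53   64.23] turn deg [-0.11  0.03 -0.09]  shift cm after turn [0.02 0.19 7.24]  before turn [0.02 0.21 7.24]
```

View pics/pre.png

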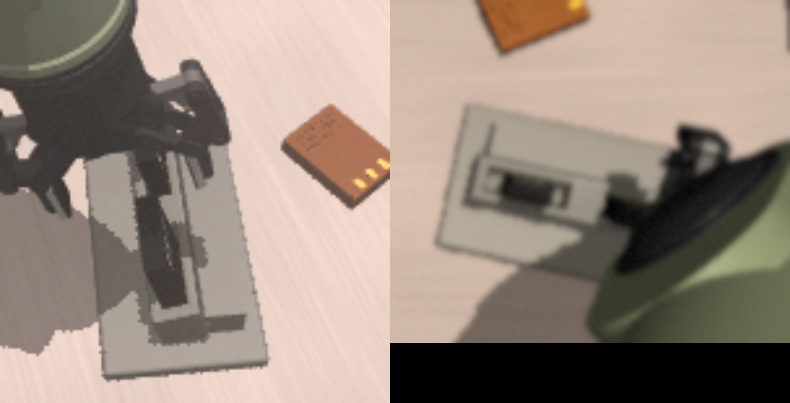

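The picture shows the open fingers (crop (60,190) and (205,165)) straddling the larger battery (165,250) as planned. Descend and grip.

Request:
servo_tool:
  plan: [0,0,0.2,1.5,0,0,0,0,0,0,2,0,0,0,0,0,0,2,0,0,0,0,0,0,1.2,0,0,0,0,0,0,0.5,0,0,0,0,0,0,0,0,0,0,0,0,0,0,0,0,0]
  squeeze: 60

```text
clock: 5.1
position: [523.0, -280.4, 64.9]
orientation: [0.014, 0.985, -0.113, 0.129]
ft_force: [-0.1, 1.0, 0.3]
finger_gap: 85.0
```

Request:
servo_tool:
  plan: [120,0,0,0,0,0,0,160,0,0,0,0,0,0,200,0,0,0,0,0,0,230,0,0,0,0,0,0,255,0,0,0,0,0,0,255,0,0,0,0,0,0,255,0,0,0,0,0,0,255,0,0,0,0,0,0]
  squeeze: 60

```text
clock: 5.9
position: [522.9, -280.2, 64.5]
orientation: [0.014, 0.985, -0.113, 0.129]
ft_force: [-2.3, 1.5, 4.3]
finger_gap: 15.3
```

```bash
python3 - <<'E'
from h import *
need(bat(65),Yb@D)
E
```

```text
t 5.9 pos [ 522.91 -280.19   64.52] F [-2.29  1.5   4.29] gap 15.3 
 j [ 0.29  0.63  0.18  2.03 -0.61  0.28  0.76]
 target [ 522.9  -280.53   64.23] turn deg [-0.12 -0.01 -0.07]  shift cm after turn [-0.    0.03  0.03]  before turn [-0.    0.03  0.03]
```

Request:
servo_tool:
  plan: [255,0,0,-0.5,0,0,0,255,0,0,-1,0,0,0,255,0,0,-1,0,0,0,255,0,0,-1.5,0,0,0,255,0,0,-2,0,0,0,255,0,0,-2.5,0,0,0,255,0,0,-3,0,0,0,255,0,0,-2.5,0,0,0]

```text
clock: 6.7
position: [486.8, -272.3, 201.8]
orientation: [0.014, 0.985, -0.114, 0.129]
ft_force: [0.2, -0.3, -1.2]
finger_gap: 14.9
```

Request:
servo_tool:
  plan: [255,0,0,0,0,-5,-4,255,0,0,0,0,-5,-4,255,0,0,0,0,-5,-4,255,0,0,0,0,0,-5,255,0,0,0,0,0,0]

```text
clock: 7.2
position: [487.5, -272.3, 200.3]
orientation: [0.012, 0.999, 0.034, -0.003]
ft_force: [-0.7, 0.0, -1.6]
finger_gap: 15.2
```

```bash
python3 - <<'E'
from h import *
need(con(-1,64.4,45+45-41+60),Yc@D)
p,d=shot('side','side2')
cv2.imwrite('pics/lift.png',np.clip(cv2.resize(p[150:350,200:440,::-1],None,fx=3,fy=3)*1.8,0,255).astype(np.uint8))
E
```

```text
t 7.2 pos [ 487.52 -272.26  200.25] F [-0.72  0.03 -1.63] gap 15.2 
 j [ 0.07  0.49  0.45  1.83 -0.24  0.87  0.69]
 target [556.16 306.61 109.  ] turn deg [ 1.38  0.43 -0.7 ]  shift cm after turn [ 11.46 -57.15   9.13]  before turn [ 10.83 -57.49   7.66]
```

View pics/lift.png

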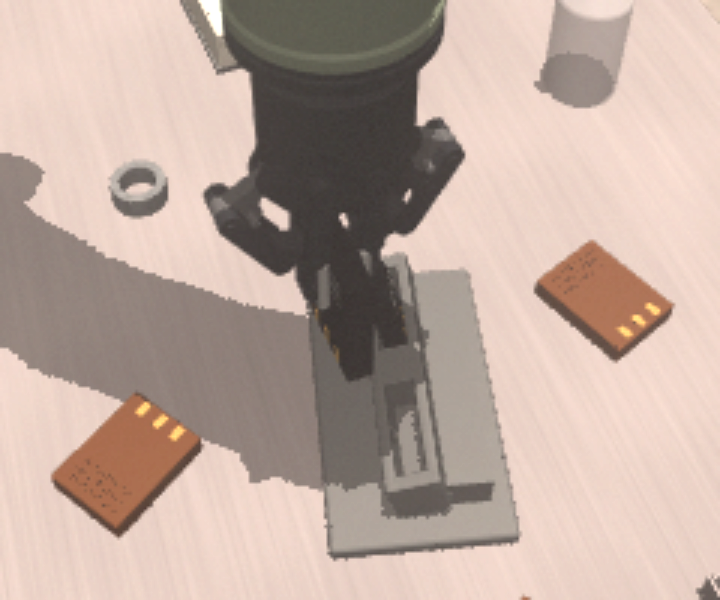

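Battery held at crop (345,330), pocket empty at (410,440). Fix the small turn and carry it above the slot.

Request:
servo_tool:
  plan: [255,0,0,0,1.4,0.4,-0.7,255,0.5,-2,0,0,0,0,255,0.7,-3.5,0,0,0,0,255,0.7,-3.5,0,0,0,0,255,0.7,-3.5,0,0,0,0,255,0.7,-3.5,0,0,0,0,255,0.7,-3.5,0,0,0,0,255,0.7,-3.5,0,0,0,0]

```text
clock: 8.05
position: [516.1, -38.3, 200.4]
orientation: [-0.0, 0.999, 0.037, 0.0]
ft_force: [0.7, -0.3, -2.0]
finger_gap: 15.4
```

Request:
servo_tool:
  plan: [255,0.7,-3.5,0,0,0,0,255,0.7,-3.5,0,0,0,0,255,0.7,-3.5,0,0,0,0,255,0.7,-3.5,0,0,0,0,255,0.7,-3.5,0,0,0,0,255,0.7,-3.5,0,0,0,0,255,0.7,-3.5,0,0,0,0,255,0.7,-3.5,0,0,0,0]

```text
clock: 8.85
position: [550.3, 245.0, 200.6]
orientation: [-0.0, 0.999, 0.037, 0.0]
ft_force: [0.7, 0.3, -1.8]
finger_gap: 15.0
```

Request:
servo_tool:
  plan: [255,0.7,-3,2,0,0,0,255,0.5,-2,2,0,0,0,255,0,0,1,0,0,0,255,0,0,0,0,0,0]

```text
clock: 9.25
position: [557.8, 293.9, 149.0]
orientation: [0.001, 0.999, 0.038, -0.001]
ft_force: [-0.8, -0.8, -1.2]
finger_gap: 15.2
```

```bash
python3 - <<'E'
from h import *
need(con(-1,64.4,45+45-41+60),Yc@D)
for n in('side','top'):p,d=shot(n,n+'3')
P=pts('side',np.load('pics/side3.npz')['d']);p=np.load('pics/side3.npz')['p']
o=get_obs();M=R.from_quat(np.roll(o['orientation'],-1)).as_matrix()
l=(P-o['position'])@M
m=(abs(l[...,0])<14)&(abs(l[...,1])<45)&(l[...,2]>-40)&(l[...,2]<70)&(p.max(-1)<110)
k=m&(l[...,2]>6);v,u=np.nonzero(k);print(k.sum(),u.min(),u.max(),v.min(),v.max());print(np.percentile(l[k],[1,5,25,50,75,95,99],axis=0))
a=np.clip(cv2.resize(p[20:190,190:390,::-1],None,fx=4,fy=4)[:600]*1.8,0,255).astype(np.uint8);cv2.imwrite('pics/above.png',a[:,:800])
E
```

```text
t 9.25 pos [557.81 293.88 148.98] F [-0.82 -0.82 -1.2 ] gap 15.2 
 j [-0.81  0.65  0.35  1.67 -0.27  0.87 -0.27]
 target [556.16 306.61 109.  ] turn deg [ 0.06  0.12 -0.23]  shift cm after turn [-0.06 -1.28  4.  ]  before turn [-0.06 -1.29  4.  ]
127 266 278 87 104
[[-10.82 -23.91   6.89]
 [-10.51 -15.1    9.13]
 [ -9.77   7.92  17.26]
 [ -8.73  30.56  24.84]
 [ -1.4   32.13  33.94]
 [  4.01  34.6   40.05]
 [  5.32  35.81  41.96]]
```

View pics/above.png

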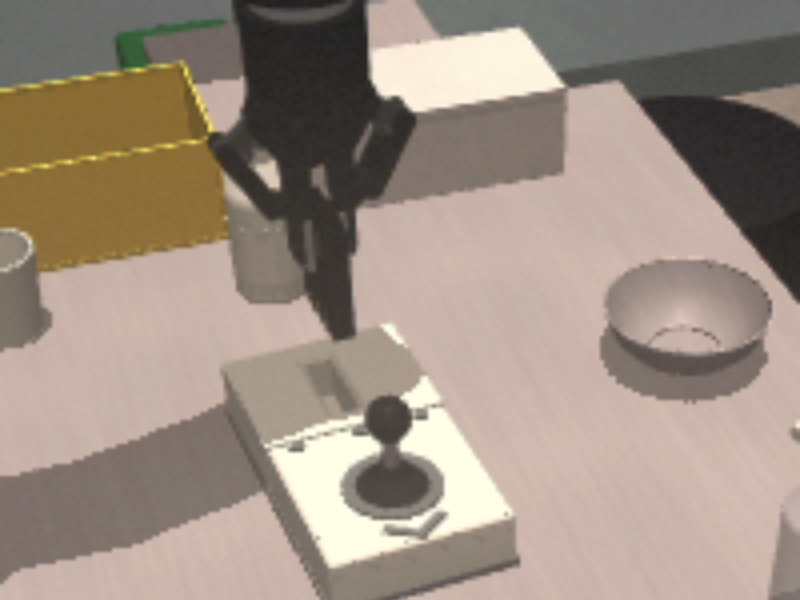

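Battery hangs upright above the slot: foot at crop (340,330), slot at (330,385), knob (388,418). Cross-check side-camera bias on the console.

```bash
python3 - <<'E'
from h import *
Q=pts('side',np.load('pics/side0.npz')['d']);l=(Q-[562.3,242.5,0])@Yc
w=np.zeros(Q.shape[:2],bool);w[90:180,235:330]=1
m=w&(abs(Q[...,2]-44)<7)&(abs(l[...,0])<80)&(abs(l[...,1])<135)
r=cv2.minAreaRect(l[m][:,:2].astype(np.float32));print('console in side cam',r,np.median(Q[m][:,2]))
s=w&(abs(l[...,0])<30)&(l[...,1]>20)&(l[...,1]<110)&(Q[...,2]<38);print('slot below-top pts',s.sum(),np.percentile(l[s],[2,50,98],axis=0))
# top cam view of held battery / TCP check
E
```

```text
console in side cam ((-1.4397354125976562, -2.3583450317382812), (239.87913513183594, 132.06495666503906), 89.69474792480469) 43.282230546634764
slot below-top pts 97 [[-7.43 47.49  6.14]
 [ 6.42 92.23 22.79]
 [ 9.79 99.4  37.85]]
```

Request:
servo_tool:
  plan: [255,-0.1,-1.3,0,0,0,-0.2,255,0,0,2,0,0,0,255,0,0,2,0,0,0,255,0,0,0.7,0,0,0,255,0,0,0,0,0,0,255,0,0,0,0,0,0]

```text
clock: 9.95
position: [557.2, 308.0, 104.0]
orientation: [-0.001, 0.999, 0.041, 0.0]
ft_force: [0.2, -0.2, -1.0]
finger_gap: 15.3
```

```bash
python3 - <<'E'
from h import *
need(con(-1,64.4,49),Yc@D)
E
```

```text
t 9.95 pos [557.18 308.05 104.02] F [ 0.2  -0.22 -0.97] gap 15.3 
 j [-0.81  0.72  0.32  1.68 -0.3   0.79 -0.27]
 target [556.16 306.61  49.  ] turn deg [-0.07 -0.05  0.08]  shift cm after turn [-0.11  0.13  5.5 ]  before turn [-0.12  0.14  5.5 ]
```

Request:
servo_tool:
  plan: [255,-0.1,0.1,0.5,0,0,0,255,0,0,0.7,0,0,0,255,0,0,0.5,0,0,0,255,0,0,0.4,0,0,0,255,0,0,0.4,0,0,0,255,0,0,0.2,0,0,0,255,0,0,0,0,0,0]

```text
clock: 10.65
position: [555.7, 306.6, 75.6]
orientation: [-0.0, 0.999, 0.041, -0.0]
ft_force: [0.0, -0.7, -2.1]
finger_gap: 15.1
```

```bash
python3 - <<'E'
from h import *
need(con(-1,64.4,49),Yc@D)
E
```

```text
t 10.65 pos [555.67 306.65  75.59] F [ 0.02 -0.69 -2.09] gap 15.1 
 j [-0.8   0.75  0.31  1.7  -0.31  0.74 -0.26]
 target [556.16 306.61  49.  ] turn deg [-0.02  0.04  0.1 ]  shift cm after turn [0.05 0.01 2.66]  before turn [0.05 0.01 2.66]
```

Request:
servo_tool:
  plan: [255,0,0,0.5,0,0,0,255,0,0,0.5,0,0,0,255,0,0,0.4,0,0,0,255,0,0,0.4,0,0,0,255,0,0,0.3,0,0,0,255,0,0,0.2,0,0,0,255,0,0,0.1,0,0,0,255,0,0,0,0,0,0]

```text
clock: 11.45
position: [555.8, 306.8, 51.9]
orientation: [-0.0, 0.999, 0.041, -0.0]
ft_force: [-0.2, -0.8, -0.2]
finger_gap: 15.6
```

Request:
servo_tool:
  plan: [255,0,0,0.1,0,0,0,255,0,0,0.1,0,0,0,255,0,0,0,0,0,0,255,0,0,0,0,0,0]

```text
clock: 11.85
position: [555.9, 306.8, 50.3]
orientation: [-0.0, 0.999, 0.041, 0.0]
ft_force: [-2.1, -2.3, 5.3]
finger_gap: 15.3
```

Request:
servo_tool:
  plan: [255,0,0,0.1,0,0,0,255,0,0,0.1,0,0,0,255,0,0,0,0,0,0,255,0,0,0,0,0,0]

```text
clock: 12.25
position: [556.1, 306.9, 50.2]
orientation: [-0.001, 0.999, 0.041, 0.0]
ft_force: [-11.9, -5.1, 38.8]
finger_gap: 15.6
```

Firmly home (39 N rise, no further travel). Relax slightly, open, and back off straight up.

Request:
servo_tool:
  plan: [255,0,0,-0.2,0,0,0,255,0,0,0,0,0,0,200,0,0,0,0,0,0,150,0,0,0,0,0,0,100,0,0,0,0,0,0,60,0,0,0,0,0,0,0,0,0,0,0,0,0,0,0,0,0,0,0,0]

```text
clock: 13.05
position: [555.7, 306.8, 49.8]
orientation: [-0.0, 0.999, 0.041, -0.0]
ft_force: [-0.4, -0.2, -0.3]
finger_gap: 85.5
```

Request:
servo_tool:
  plan: [0,0,0,-1,0,0,0,0,0,0,-2,0,0,0,0,0,0,-3,0,0,0,0,0,0,-4,0,0,0,0,0,0,-4,0,0,0,0,0,0,-3,0,0,0,0,0,0,0,0,0,0]

```text
clock: 13.75
position: [557.5, 307.3, 224.9]
orientation: [-0.002, 0.999, 0.041, 0.003]
ft_force: [1.0, 0.6, -0.9]
finger_gap: 85.3
```

```bash
python3 - <<'E'
from h import *
p,d=shot('side','side4')
P=pts('side',d);l=(P-[562.3,242.5,0])@Yc
m=(abs(l[...,0])<35)&(l[...,1]>25)&(l[...,1]<110)&(P[...,2]>50)&(P[...,2]<110)&(p.max(-1)<110)
print(m.sum(),np.percentile(l[m],[1,5,50,95,99],axis=0))
t=m&(P[...,2]>82);print('top',l[t].mean(0),cv2.minAreaRect(l[t][:,:2].astype(np.float32)))
need(con(-1,64.4,200),Yc@D)
cv2.imwrite('pics/seated.png',np.clip(cv2.resize(p[40:190,190:390,::-1],None,fx=4,fy=4)*1.8,0,255).astype(np.uint8))
E
```

```text
192 [[-11.05  28.63  50.49]
 [-10.45  30.27  53.37]
 [ -5.94  46.84  79.91]
 [  3.99  84.23  89.01]
 [  5.27  90.01  89.66]]
top [-3.17 56.96 87.33] ((-2.9800338745117188, 59.41156005859375), (16.2310848236084, 62.58224868774414), 0.4164153039455414)
t 13.8 pos [556.55 307.   222.48] F [-0.8   0.04 -1.01] gap 85.5 
 j [-0.85  0.58  0.38  1.6  -0.24  1.01 -0.31]
 target [556.16 306.61 200.  ] turn deg [-0.15 -0.17  0.09]  shift cm after turn [-0.04  0.04  2.25]  before turn [-0.05  0.04  2.25]
```

View pics/seated.png

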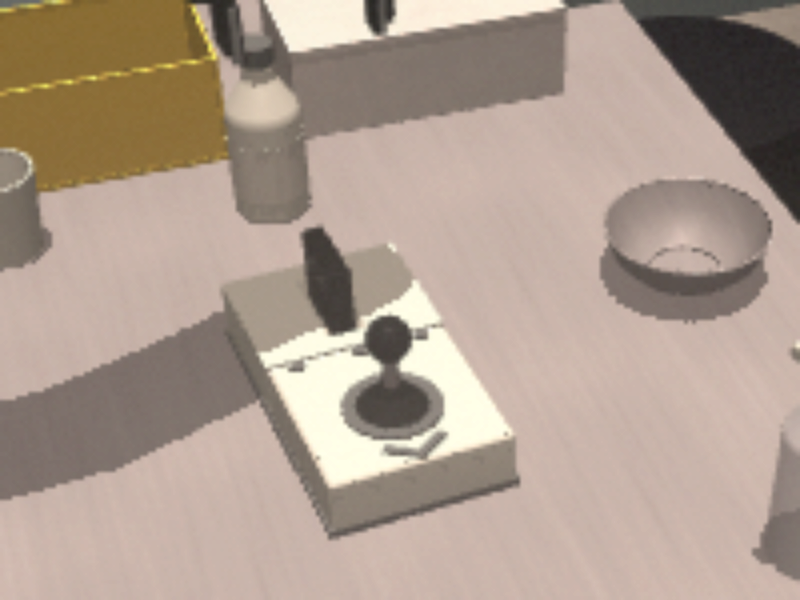

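Battery seated: black block upright at crop (328,280), top at z≈89, within 3 mm (side-camera bias included) of the slot's middle. Now go above the knob (388,340); I'll grip it lightly with the jaws along console x, so it can pivot about the pads.

Request:
servo_tool:
  plan: [0,0,2,0,0,0,0,0,0,3,0,0,0,0,0,0,3,0,0,0,0,0,0,3,1,0,0,0,0,0,1.5,2,0,0,0,0,0,0,2,0,0,0,0,0,0,1,0,0,0,0,0,0,0,0,0,0]
  squeeze: 20

```text
clock: 14.6
position: [565.0, 181.7, 158.3]
orientation: [0.0, 0.999, 0.041, -0.002]
ft_force: [0.6, 0.9, 0.4]
finger_gap: 85.6
```

```bash
python3 - <<'E'
from h import *
need(con(-1,-60.6,81),Yc@D)
E
```

```text
t 14.6 pos [565.01 181.71 158.27] F [0.62 0.91 0.39] gap 85.6 
 j [-0.66  0.59  0.36  1.77 -0.27  0.84 -0.09]
 target [566.14 182.01  81.  ] turn deg [0.03 0.18 0.1 ]  shift cm after turn [ 0.12 -0.02  7.73]  before turn [ 0.14 -0.02  7.73]
```

Request:
servo_tool:
  plan: [0,0.1,0,1,0,0,0,0,0,0,2,0,0,0,0,0,0,2,0,0,0,0,0,0,1.5,0,0,0,0,0,0,1,0,0,0,0,0,0,0.2,0,0,0,0,0,0,0,0,0,0]

```text
clock: 15.3
position: [567.1, 182.3, 83.0]
orientation: [-0.0, 0.999, 0.041, -0.0]
ft_force: [-0.5, -0.2, 0.3]
finger_gap: 85.2
```

Request:
servo_tool:
  plan: [80,0,0,0,0,0,0,110,0,0,0,0,0,0,130,0,0,0,0,0,0,150,0,0,0,0,0,0,165,0,0,0,0,0,0,180,0,0,0,0,0,0,190,0,0,0,0,0,0,190,0,0,0,0,0,0]

```text
clock: 16.1
position: [567.0, 182.3, 83.0]
orientation: [-0.0, 0.999, 0.041, -0.0]
ft_force: [-0.5, -0.2, 5.5]
finger_gap: 29.0
```

```bash
python3 - <<'E'
from h import *
need(con(-1,-60.6,81),Yc@D)
E
```

```text
t 16.1 pos [567.02 182.32  82.99] F [-0.51 -0.21  5.49] gap 29.0 
 j [-0.62  0.69  0.31  1.8  -0.31  0.69 -0.05]
 target [566.14 182.01  81.  ] turn deg [-0.04  0.01  0.1 ]  shift cm after turn [-0.09  0.02  0.2 ]  before turn [-0.09  0.02  0.2 ]
```

Knob gripped (29 mm gap). Tilt towards −y along the arc, in small rows, and hold.

Request:
servo_tool:
  plan: [190,0,0.4,0,0,0,0,190,0,0.4,0.05,0,0,0,190,0,0.4,0.05,0,0,0,190,0,0.4,0.1,0,0,0,190,0,0.4,0.1,0,0,0,190,0,0.3,0.15,0,0,0,190,0,0,0,0,0,0,190,0,0,0,0,0,0]

```text
clock: 16.9
position: [568.9, 159.3, 78.4]
orientation: [-0.0, 0.999, 0.041, -0.0]
ft_force: [-0.6, 2.3, 5.8]
finger_gap: 28.3
```

```bash
python3 - <<'E'
from h import *
need(con(-1,-83.9,76),Yc@D)
p,d=shot('side','side5')
P=pts('side',d);l=(P-[562.3,242.5,0])@Yc
m=(abs(l[...,0])<35)&(l[...,1]>25)&(l[...,1]<110)&(P[...,2]>50)&(P[...,2]<110)&(p.max(-1)<110)
print(m.sum(),np.percentile(l[m],[1,50,99],axis=0))
cv2.imwrite('pics/tilt.png',np.clip(cv2.resize(p[40:190,190:390,::-1],None,fx=4,fy=4)*1.8,0,255).astype(np.uint8))
E
```

```text
t 16.9 pos [568.94 159.26  78.41] F [-0.58  2.26  5.82] gap 28.3 
 j [-0.58  0.69  0.31  1.82 -0.31  0.68 -0.01]
 target [568.   158.79  76.  ] turn deg [-0.04  0.01  0.09]  shift cm after turn [-0.1   0.04  0.24]  before turn [-0.1   0.04  0.24]
94 [[-10.68  27.5   52.77]
 [ -4.99  34.24  77.5 ]
 [  4.55  90.63  90.67]]
```

View pics/tilt.png

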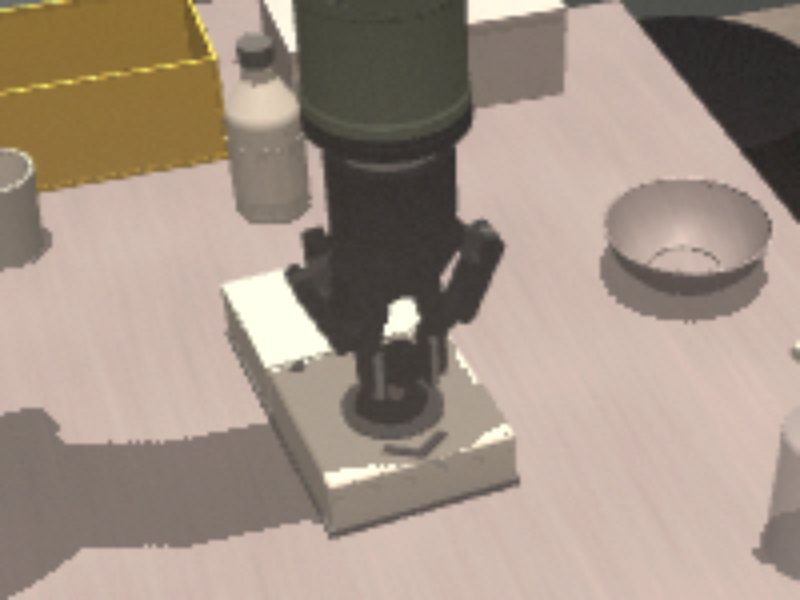

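Knob seen between the fingers at crop (400,365), about 24 mm towards the chevron from (388,340), i.e. ~0.4 rad. Hold for two seconds.

Request:
servo_tool:
  plan: [190,0,0,0,0,0,0,190,0,0,0,0,0,0,190,0,0,0,0,0,0,190,0,0,0,0,0,0,190,0,0,0,0,0,0,190,0,0,0,0,0,0,190,0,0,0,0,0,0,190,0,0,0,0,0,0]

```text
clock: 17.75
position: [568.9, 159.4, 78.5]
orientation: [-0.0, 0.999, 0.041, -0.0]
ft_force: [-0.2, 2.7, 5.8]
finger_gap: 28.4
```

Request:
servo_tool:
  plan: [190,0,0,0,0,0,0,190,0,0,0,0,0,0,190,0,0,0,0,0,0,190,0,0,0,0,0,0,190,0,0,0,0,0,0,190,0,0,0,0,0,0,190,0,0,0,0,0,0,190,0,0,0,0,0,0]

```text
clock: 18.55
position: [568.9, 159.4, 78.5]
orientation: [-0.0, 0.999, 0.041, -0.0]
ft_force: [-0.3, 3.1, 4.6]
finger_gap: 28.8
```

Request:
servo_tool:
  plan: [190,0,0,0,0,0,0,190,0,0,0,0,0,0,190,0,0,0,0,0,0,190,0,0,0,0,0,0]

```text
clock: 18.95
position: [568.9, 159.4, 78.5]
orientation: [-0.0, 0.999, 0.041, -0.0]
ft_force: [-0.2, 2.0, 6.3]
finger_gap: 28.4
```

Request:
servo_tool:
  plan: [190,0,-0.3,-0.15,0,0,0,190,0,-0.4,-0.1,0,0,0,190,0,-0.4,-0.1,0,0,0,190,0,-0.4,-0.05,0,0,0,190,0,-0.4,-0.05,0,0,0,190,0,-0.35,0,0,0,0,190,0,0,0,0,0,0,190,0,0,0,0,0,0]

```text
clock: 19.75
position: [566.9, 181.6, 82.8]
orientation: [-0.0, 0.999, 0.041, -0.0]
ft_force: [-1.7, -1.1, -0.7]
finger_gap: 28.7
```

Request:
servo_tool:
  plan: [170,0,0,0,0,0,0,140,0,0,0,0,0,0,100,0,0,0,0,0,0,50,0,0,0,0,0,0,0,0,0,0,0,0,0,0,0,0,0,0,0,0,0,0,0,-1,0,0,0,0,0,0,-2,0,0,0]

```text
clock: 20.55
position: [566.4, 181.5, 112.7]
orientation: [0.0, 0.999, 0.041, -0.001]
ft_force: [-0.0, -0.1, 0.2]
finger_gap: 85.5
```

Request:
servo_tool:
  plan: [0,0,0,-3,0,0,0,0,0,0,-3,0,0,0,0,0,0,-4,0,0,0,0,-3,0,-4,0,0,0,0,-4,0,0,0,0,0,0,-4,0,0,0,0,0,0,0,0,0,0,0,0]

```text
clock: 21.25
position: [453.6, 172.3, 253.8]
orientation: [-0.001, 0.999, 0.041, -0.001]
ft_force: [1.0, -0.9, -0.8]
finger_gap: 85.6
```

```bash
python3 - <<'E'
from h import *
need(con(-1,-60.6,200),Yc@D)
p,d=shot('side','side6')
P=pts('side',d);l=(P-[562.3,242.5,0])@Yc
for nm,w in(('bat',(l[...,1]>25)&(l[...,1]<110)&(P[...,2]>50)&(P[...,2]<110)),('knob',(l[...,1]>-100)&(l[...,1]<-30)&(P[...,2]>86)&(P[...,2]<125))):
    m=(abs(l[...,0])<35)&w&(p.max(-1)<110);print(nm,m.sum(),np.percentile(l[m],[1,50,99],axis=0).tolist())
    q=np.load('pics/side4.npz');P4=pts('side',q['d']);l4=(P4-[562.3,242.5,0])@Yc
    if nm=='knob':
        m=(abs(l4[...,0])<35)&(l4[...,1]>-100)&(l4[...,1]<-30)&(P4[...,2]>86)&(P4[...,2]<125)&(q['p'].max(-1)<110);print(' knob before',m.sum(),np.percentile(l4[m],[1,50,99],axis=0).tolist())
cv2.imwrite('pics/end.png',np.clip(p[:,:,::-1]*1.6,0,255).astype(np.uint8))
E
```

```text
t 21.25 pos [453.59 172.26 253.77] F [ 1.02 -0.93 -0.83] gap 85.6 
 j [-0.83  0.29  0.43  1.95 -0.15  0.93 -0.24]
 target [566.14 182.01 200.  ] turn deg [-0.12  0.1   0.15]  shift cm after turn [11.3  -0.07  5.38]  before turn [11.31 -0.03  5.36]
bat 195 [[-10.651207336759446, 28.4651007381636, 50.67591106580614], [-5.907644721460363, 45.412734088193076, 79.6736070307926], [5.791748225062228, 90.62522368189126, 90.02900813969283]]
knob 112 [[-16.222961446326718, -78.0292694694609, 88.95771559090649], [-4.121096908183835, -70.39767312711058, 105.12630422369449], [10.506187798772835, -55.35342979875845, 113.48560430081763]]
 knob before 111 [[-15.491989456588556, -77.54428179652021, 87.29995486292526], [-4.070574835603135, -69.96133167858116, 105.17828097577558], [11.10411626773385, -54.71930364670549, 113.88585015290498]]
```

View pics/end.png

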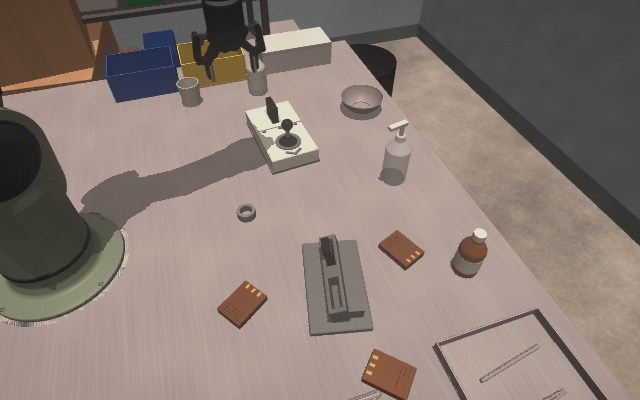

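```bash
python3 - <<'E'
from h import *
for f in('side4','side5'):
    q=np.load(f'pics/{f}.npz');P=pts('side',q['d']);l=(P-[562.3,242.5,0])@Yc
    w=(abs(l[...,0]+2)<6)&(l[...,1]>-120)&(l[...,1]<-40)&(P[...,2]>80)&(P[...,2]<118)
    L=l[w];a=L[:,1]<np.percentile(L[:,1],60);print(f,w.sum(),np.percentile(L,[2,25,50,75],axis=0).tolist())
E
```

```text
side4 57 [[-7.3886793741473475, -77.46268741512155, 81.36028186847028], [-4.638829358677578, -74.8262328938721, 98.14225582579104], [-2.438549746159554, -71.82687845967553, 105.4054313547042], [0.3612487403227818, -66.73436841319666, 110.65713821870554]]
side5 55 [[-7.742264081125635, -98.45789622621102, 83.65534649747663], [-5.1287419799160165, -95.64363488049764, 95.1615410056728], [-2.658500329582141, -92.61782720457019, 102.75007418223299], [-0.05639058613983826, -88.88488662016204, 107.24151764545911]]
```

The knob moved 21 mm towards −y at the hold, so tilt was about 0.36 rad. It is back in its first place now. Handing in.

```bash
python3 -c "
from station import robot
print(robot.close_job())"
```

```text
the job is handed in; nothing more can be done
None
```

I handed the job in with the larger battery seated and released in the console's slot and the stick back in the middle. The hand-in gives no verdict, so this rests on my own measurements.

- **Battery:** I pulled it out of the leaning charger along its own axis, straightened it and lowered it into the slot. It stopped with a 39 N push and no further travel. The last side view shows it upright, with its top at about 89–90 mm. Its middle is about 3–5 mm off the slot's in that view. The side camera itself reads the console about 2–3 mm off from the top camera, so the real offset is probably smaller.
- **Stick:** I gripped the knob, tilted it towards the chevron and held it there for about 2 s. Camera depth shows the knob moved 21 mm (about 0.36 rad), with no visible sideways tilt. I brought it back to centre before letting go, and the knob now reads within 1 mm of where it started.
- **Small disagreements:** The 23 mm finger travel would mean about 0.40 rad, against 0.36 rad from depth. The battery stopped about 1 mm higher than calculated. Neither comes near a limit.
- **Left alone:** The tape roll and the smaller battery look in place in the last picture; I did not measure them again.

It took about 21 s of the 58 s allowed.

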